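Let the orange roller out of the lane feeder

ROBOT

A 6-joint arm with a two-finger parallel gripper is mounted at the origin on a cart in front of the work surface, level with it; the furniture and walls round the work are solid. World frame = base frame: x ahead of the robot, y to its left, z up, the work surface at z = 0. Lengths are in mm, angles in rad, forces in N, time in s.
With the tool pointing down it reaches from about 325 to 775 mm from the base axis. Payload 5.5 kg.
Tool frame: the origin (TCP) lies between the finger pads; the fingertips stand 8 mm ahead of it and the grasp point (between the pads) lies 11 mm behind it; z points along the fingers, y is the line along which they close (so a half turn about z gives the same grasp; the last joint's range is limited). The gripper opens to 88 mm and grips with 3 to 60 N. Pads are 20 mm wide; open, the fingers measure 115 mm over their backs; the gripper's body (75 mm by 178 mm) begins 61 mm behind the grasp point.
Start: joints at [1.19, 0.091, 1.231, -0, 1.82, -0.057], TCP at [190.908, 568.833, 230.631] pointing down, gripper open.
Joint ranges: [-2.87, 2.87], [-0.86, 2.18], [0.17, 2.46], [-1.51, 4.65], [0.06, 2.69], [-2.65, 2.65]. Speed limits (rad/s): [2.57, 2.57, 3.01, 3.14, 3.14, 3.14].

INTERFACE

Orientations are given as a 3x3 rotation matrix whose columns are the frame's x, y, z axes.
In Python, from plant import manip gives the robot as it stands.
- The arm moves only by the tool pendant, called after ">>>" by a JSON object that holds its "name" and its "arguments", one argument or row to a line. Schema: {"type":"object","properties":{"segments":{"type":"array","items":{"type":"object","properties":{"rot":{"type":"array","items":{"type":"number"},"minItems":3,"maxItems":3},"pos":{"type":"array","items":{"type":"number"},"minItems":3,"maxItems":3},"jaw":{"type":"number"}},"additionalProperties":false,"required":["jaw"]},"minItems":1,"maxItems":12},"only":{"type":"string"},"quiet":{"type":"boolean"},"lines":{"type":"string"}},"required":["segments"],"additionalProperties":false}. segments is a list of rows, 1 to 12 of them, each an object with the fields rot (a list: a rotation vector rx, ry, rz in a scale on which 1.0 is 60 degrees), pos (a list: dx, dy, dz in a scale on which 1.0 is 500 mm), jaw (the opening from 0.0 (shut) to 1.0 (fully open)); a field left out counts as zero (the opening has to be given); each row is the pose to reach, as a shift and turn from the pose commanded when the call began, along the tool's axes at that moment; what a row does not reach only later rows make up. A row lasts 1/8 s, in which the tool goes at most 62.5 mm and 0.188 rad, less where a joint would pass 70% of its speed; a pose out of reach is approached as far as the arm can. The fingers move at their own pace and stop on an object; the grip force is fixed at half the most. Time passes only in rows, so rows that do not move let the fingers close. The tool returns the time, the measured TCP pose, the force, the opening and the grip force at its end. only (a regular expression) keeps the lines of the reply that match it, lines (a string "A,B") keeps lines A to B, and quiet returns only ok. A shift or turn number past 1, either way, is cut back to 1. Input that does not fit is refused with a message, and nothing moves.
- manip.read_state(): the state, without advancing time (a new reading comes with each control period).
- manip.read_camera(name): name is "scene" or "top" or "wrist"; returns a dict with "frame" (400x640x3 uint8, blue, green, red), "fx", "fy", "cx", "cy" (pixels), "k1" (the pictures are not rectified: a ray, as slopes to the right and down, at radius r is drawn at 1 + k1 r^2 times it, then the intrinsics apply), "position" and "orientation" of the camera in the world; the wrist camera has in their place "tool_from_camera" (4x4, takes a point from camera to tool coordinates, whose origin is the TCP and whose axes are the flange's). Camera axes: x right, y down, z forward; pixel columns grow to the right and rows downward; lengths in mm; the calibration is good to about 2 mm. A picture is of the moment at which its call begins: read the wrist's pose just before it. There is no depth.
- manip.sign_off(): hands the job in; it is judged then, once.
The state is a dict: "clock": time; "joint_pos": joint angles; "joint_velocities": joint speeds; "effort": joint torques, N m; "eef_pos": TCP position; "ee_rot": TCP orientation; "wrist_force": force on the tool from outside, world axes, zero at the start; "moment": the same for the moment, N m; "finger_gap": opening from 0.0 (shut) to 1.0 (fully open); "finger_force": force on a finger pad.
Only numpy, scipy, OpenCV 4.12 (cv2) and the standard library are available. Lean on these libraries where they do the work, as an engineer would, in place of code of your own. Each camera call takes 0.05 s, during which the arm holds its last target. There are 200 camera calls.

TASK

Let the orange roller out of the two-lane feeder: with the fingertips press down the yellow paddle of the lane it waits in, and keep it down until the roller has rolled to the front lip. Then let the paddle come back up so that the gate is shut again. The blue roller stays behind its shut gate; do not touch either roller, and leave the things lying around where they are.

Things in the scene. Friction and masses are not known exactly. Their poses are not given: they have to be found in the camera images.
- feeder: Fixed feeder, two lanes sloping 12 degrees to a front lip. Origin: on the top below the gates; x points up the lanes (lip at x = -0.10 m, back at +0.12), y left, z up. Lanes 44 mm wide at y = +/-0.027 m, each barred at x = 0 by a black gate. Each gate hangs on a lever that rocks on a pivot at y = +/-0.082 m; pressing the yellow paddle at its outer end lifts the gate of the lane on that side.
- paddle_left (a point): Yellow ribbed paddle on the outer end of the left lever, 40 mm (feeder x) by 44 mm (y). Point: middle of its top face; gate shut: feeder y = +0.155 m, 0.107 m above the worktop. Pressed, it sinks nearly straight down by 33 mm to its stop; a roller can pass after 26 mm. A spring resists with 2.5 N at first, 5 N at the stop, and returns it. Nothing within 0.2 m of it is over 0.12 m high.
- paddle_right (a point): Yellow ribbed paddle on the outer end of the right lever, 40 mm (feeder x) by 44 mm (y). Point: middle of its top face; gate shut: feeder y = -0.155 m, 0.107 m above the worktop. Pressed, it sinks nearly straight down by 33 mm to its stop; a roller can pass after 26 mm. A spring resists with 2.5 N at first, 5 N at the stop, and returns it. Nothing within 0.2 m of it is over 0.12 m high.
- gate_left (a joint): Rocking of the left lever about its pivot, in rad: 0 = gate shut (where its spring returns it), grows as the paddle is pressed down and the gate rises; a roller passes above about 0.35, 0.45 is the stop.
- gate_right (a joint): Rocking of the right lever about its pivot, in rad: 0 = gate shut (where its spring returns it), grows as the paddle is pressed down and the gate rises; a roller passes above about 0.35, 0.45 is the stop.
- roller_orange: Orange nylon guide roller, cylinder 22 mm across, 38 mm long, 30 g, lying across one lane just behind its gate (feeder x = +0.014 m, 0.053 m above the worktop). Origin at its centre; it turns as it rolls. It may be in either lane: feeder y = +0.027 m left, -0.027 m right. Let out, it rolls by itself within about 1 s to the front lip, its centre then at feeder x = -0.085 m.
- roller_blue: Blue nylon guide roller, cylinder 22 mm across, 38 mm long, 30 g, lying across one lane just behind its gate (feeder x = +0.014 m, 0.053 m above the worktop). Origin at its centre; it turns as it rolls. It may be in either lane: feeder y = +0.027 m left, -0.027 m right. Let out, it rolls by itself within about 1 s to the front lip, its centre then at feeder x = -0.085 m.
- relay: Black relay, 28x28x36 mm, blade pins up; a loose bystander, origin at the centre of its underside.
- bolt_c: Longer hex bolt, 23x54x21 mm, lying; a loose bystander, origin at the centre of its underside.
- bolt_b: Short hex bolt, 19x38x18 mm, lying; a loose bystander, origin at the centre of its underside.
- spare_plug: Black connector plug, 25x44x21 mm; a loose bystander, origin at the centre of its underside.
- driver_torx: Screwdriver with yellow handle, 23x155x21 mm; a loose bystander, origin at the centre of its underside.
- flashlight: Black flashlight, 32x132x28 mm; a loose bystander, origin at the centre of its underside.
- tape_green: Roll of green tape, 66x66x19 mm, lying flat; a loose bystander, origin at the centre of its underside.

How it is judged:
By the outcome, as a careful person would: the job done as asked, in the order asked, and still so for the second after the job is handed in, with the robot touching nothing.
It also fails if it takes over 32 s, if anything falls off the work surface, if the arm or the gripper's body presses on something with over 40 N, if the wrist force passes 120 N, or if a joint passes its speed limit or range.

## Working session

There is one attempt and no reset: what is moved stays moved. The work goes in short steps, Python scripts to look and compute and a tool call to move; the robot and the scene stay as the last step left them, time stands still between calls to the robot, and variables do not carry over. Pictures are saved under pics/ and viewed, at most 10 in all, crops included, and the job is handed in when it is done.

```bash
ls; mkdir -p pics; python3 - <<'E'
from plant import manip
import cv2, numpy as np
s=manip.read_state(); print(s)
for n in("scene","top"):
    c=manip.read_camera(n); cv2.imwrite(f"pics/{n}0.png",c["frame"])
    print(n,{k:v for k,v in c.items() if k!="frame"})
E
```

```text
pics
plant.py
{'clock': 0.0, 'joint_pos': array([ 1.19029853e+00,  9.19023750e-02,  1.23187415e+00, -3.49016534e-05,
        1.81979233e+00, -5.66838217e-02]), 'joint_velocities': array([-0.00068339, -0.00242051,  0.00136729,  0.00129171,  0.00092589,
        0.00147469]), 'effort': array([-3.88657800e-04, -4.46462739e+01, -4.06448293e+01,  6.97648223e-02,
        2.95572693e-02, -1.64431140e-04]), 'eef_pos': array([190.8117328 , 568.55987656, 229.48743435]), 'ee_rot': array([[-9.48026014e-01,  3.18192054e-01, -7.02523371e-04],
       [ 3.18192820e-01,  9.48024217e-01, -1.84743148e-03],
       [ 7.81711523e-05, -1.97495100e-03, -9.99998047e-01]]), 'wrist_force': array([-0.36778385, -1.12381062, -0.41146771]), 'moment': array([0.01107188, 0.02885068, 0.00433407]), 'finger_force': 0.0, 'finger_gap': 1.00333085072949}
scene {'fx': 436.41895081720975, 'fy': 436.41895081720975, 'cx': 310.08321870148933, 'cy': 201.63828729809975, 'k1': -0.07525282544456673, 'position': array([ 9.18182447e-01, -6.64211604e+02,  9.22558590e+02]), 'orientation': array([[ 0.70481096, -0.50524516,  0.4979647 ],
       [-0.70920664, -0.48566426,  0.51103441],
       [-0.01635401, -0.71334253, -0.70062471]])}
top {'fx': 411.975968807766, 'fy': 411.975968807766, 'cx': 326.452077104621, 'cy': 198.73810381743954, 'k1': -0.017269865030630036, 'position': array([ 395.69471025,  -73.20399005, 1152.31770224]), 'orientation': array([[ 0.00730682, -0.98464869,  0.17439484],
       [-0.99995842, -0.0062432 ,  0.00664675],
       [-0.00545593, -0.17443616, -0.98465337]])}
```

View pics/scene0.png

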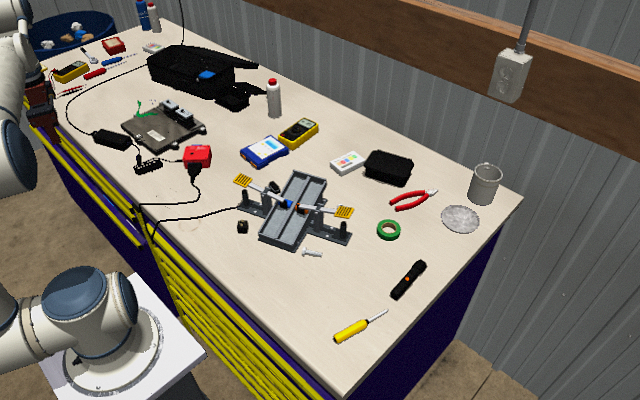

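View pics/top0.png

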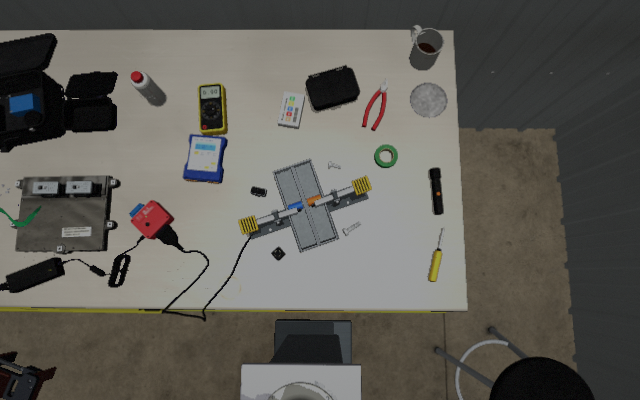

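The top picture shows the feeder at about (307,205), with paddles at (249,225) and (361,186). Blue is at (296,206) and orange at (313,201), which puts orange on the image-right side. I'll zoom in and triangulate both paddles and rollers.

```bash
cat > h.py <<'E'
from plant import manip
import cv2, numpy as np
def ray(c,p):
    # undistort: drawn = (1+k1 r^2)*ray
    K=np.array([[c["fx"],0,c["cx"]],[0,c["fy"],c["cy"]],[0,0,1]])
    q=cv2.undistortPoints(np.array([[p]],float),K,np.array([c["k1"],0,0,0,0.]))[0,0]
    d=c["orientation"]@np.array([q[0],q[1],1]); return c["position"],d/np.linalg.norm(d)
def onplane(c,p,z):
    o,d=ray(c,p); return o+d*(z-o[2])/d[2]
def tri(r1,r2):
    (a,d),(b,e)=r1,r2
    s=np.linalg.lstsq(np.stack([d,-e],1),b-a,rcond=None)[0]
    P,Q=a+d*s[0],b+e*s[1]; return (P+Q)/2,np.linalg.norm(P-Q)
def blobs(f,lo,hi,roi,amin=15):
    x0,y0,x1,y1=roi
    m=cv2.inRange(cv2.cvtColor(f,cv2.COLOR_BGR2HSV)[y0:y1,x0:x1],lo,hi)
    m=cv2.morphologyEx(m,cv2.MORPH_CLOSE,np.ones((5,5)))
    n,l,st,ce=cv2.connectedComponentsWithStats(m)
    return [(ce[i]+[x0,y0],int(st[i,4])) for i in range(1,n) if st[i,4]>=amin]
COL={"yellow":((20,110,90),(33,255,255)),"orange":((5,150,90),(18,255,255)),"blue":((100,140,60),(125,255,255))}
E
python3 - <<'E'
from h import *
C={n:manip.read_camera(n) for n in("top","scene")}
R={"top":(230,150,385,260),"scene":(225,160,365,255)}
for k,(lo,hi) in COL.items():
    for n in C: print(k,n,[(b[0].round(1).tolist(),b[1]) for b in blobs(C[n]["frame"],lo,hi,R[n],8)])
a=cv2.resize(C["top"]["frame"][150:260,230:385],None,fx=5,fy=5,interpolation=cv2.INTER_CUBIC)
cv2.imwrite("pics/topz.png",a)
b=cv2.resize(C["scene"]["frame"][160:255,225:365],None,fx=5,fy=5,interpolation=cv2.INTER_CUBIC)
cv2.imwrite("pics/scenez.png",b)
E
```

```text
yellow top [([361.4, 185.1], 238), ([247.9, 224.6], 249)]
yellow scene [([242.0, 179.9], 168), ([343.6, 211.8], 183)]
orange top [([312.6, 199.5], 69)]
orange scene [([252.6, 163.3], 16), ([296.4, 205.6], 14), ([306.0, 211.0], 9)]
blue top [([295.8, 205.4], 76)]
blue scene [([259.9, 162.3], 91), ([288.4, 202.7], 38)]
```

View pics/topz.png

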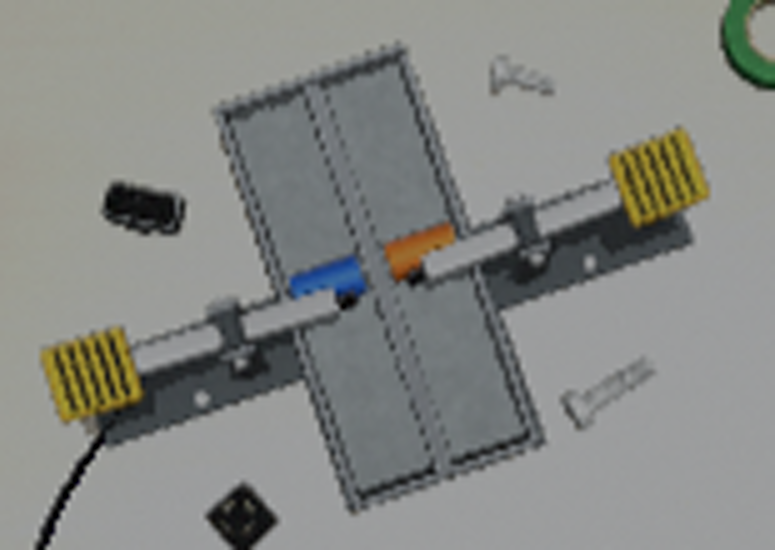

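View pics/scenez.png

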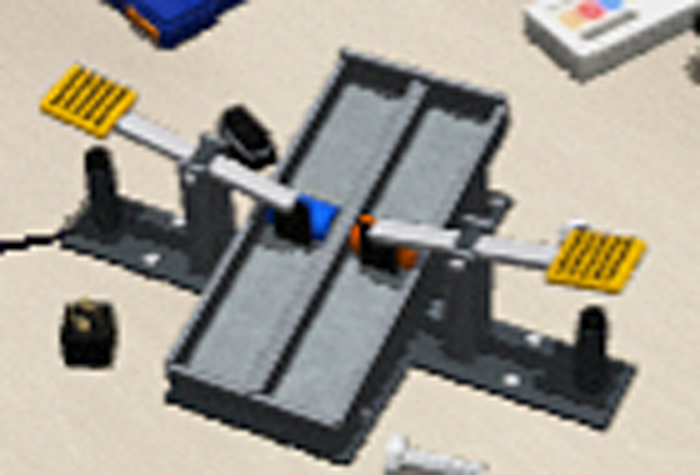

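Orange waits in the image-right lane, which is feeder right, since up the lanes points away from the robot. The lip is the robot-side end. So I press the right paddle, at top-view (361,185). Next I triangulate it and check against the geometry in the text.

```bash
python3 - <<'E'
from h import *
C={n:manip.read_camera(n) for n in("top","scene")}
t=lambda a,b:tri(ray(C["top"],a),ray(C["scene"],b))
r,e1=t((361.4,185.1),(343.6,211.8)); l,e2=t((247.9,224.6),(242.0,179.9))
print("right",r.round(1),e1.round(1),"left",l.round(1),e2.round(1),"dist(310)",np.linalg.norm(r-l).round(1))
pr=onplane(C["top"],(361.4,185.1),107);pl=onplane(C["top"],(247.9,224.6),107)
print("top plane107",pr.round(1),pl.round(1),np.linalg.norm(pr-pl).round(1))
y=(l-r)/np.linalg.norm(l-r);x=np.array([y[1],-y[0],0]);o=(l+r)/2
for n,p in(("orange",(312.6,199.5)),("blue",(295.8,205.4))):
    d=onplane(C["top"],p,60)-o; print(n,"feeder x,y",(d@x).round(1),(d@y).round(1))
s=manip.read_state(); R=s["ee_rot"]
print("yaw feeder x",np.degrees(np.arctan2(x[1],x[0])).round(1),"tool x",np.degrees(np.arctan2(R[1,0],R[0,0])).round(1),"reach",np.hypot(*r[:2]).round(1))
for h in(180,125): 
    g=np.array([*(r-3*y)[:2],h+8]); print(h,"shift tool axes",(R.T@(g-s["eef_pos"])).round(1))
E
```

```text
right [ 617.8 -156.5  102.9] 0.9 left [512.5 135.1 102.7] 1.2 dist(310) 310.0
top plane107 [ 617.3 -156.4  107. ] [512.5 133.9 107. ] 308.7
orange feeder x,y 14.3 -24.1
blue feeder x,y 14.2 23.7
yaw feeder x 19.9 tool x 161.4 reach 637.3
180 shift tool axes [-637.4 -554.    42.6]
125 shift tool axes [-637.4 -554.    97.6]
```

The measurements agree: the paddles are 310 mm apart at 103 mm height, and the rollers sit at x = +14 mm. I'll travel high with the fingers closing, and turn so the pad width lies along the lever.

Careful with the scale: shifts go in shares of 500 mm and turns go in shares of 60 degrees. That gives: -480 mm / 500 = -0.96, -283 mm / 500 = -0.566, 0.76 rad / 1.0472 = 0.7257.

>>> {"name": "pendant", "arguments": {
  "segments": [
    {"rot": [0, 0, 0.0477], "pos": [-0.04, -0.034, 0], "jaw": 0},
    {"rot": [0, 0, 0.1146], "pos": [-0.116, -0.1, 0], "jaw": 0},
    {"rot": [0, 0, 0.191], "pos": [-0.206, -0.18, 0], "jaw": 0},
    {"rot": [0, 0, 0.2674], "pos": [-0.296, -0.258, 0], "jaw": 0},
    {"rot": [0, 0, 0.3438], "pos": [-0.386, -0.336, 0], "jaw": 0},
    {"rot": [0, 0, 0.4202], "pos": [-0.476, -0.414, 0], "jaw": 0},
    {"rot": [0, 0, 0.4966], "pos": [-0.566, -0.492, 0], "jaw": 0},
    {"rot": [0, 0, 0.573], "pos": [-0.656, -0.57, 0], "jaw": 0},
    {"rot": [0, 0, 0.6494], "pos": [-0.746, -0.648, 0], "jaw": 0},
    {"rot": [0, 0, 0.7257], "pos": [-0.836, -0.726, 0], "jaw": 0},
    {"rot": [0, 0, 0.8021], "pos": [-0.91, -0.79, 0], "jaw": 0},
    {"rot": [0, 0, 0.8594], "pos": [-0.96, -0.834, 0], "jaw": 0}
  ]
}}

```text
clock: 1.8
eef_pos: [514.0, 18.6, 230.4]
ee_rot: [[-0.336, 0.942, -0.0], [0.942, 0.336, -0.0], [-0.0, -0.0, -1.0]]
wrist_force: [-0.1, 0.3, -0.2]
finger_gap: 0.005
finger_force: 0.0
```

```bash
python3 - <<'E'
from h import *
s=manip.read_state(); R=s["ee_rot"]
print(s["clock"],s["wrist_force"],s["joint_pos"].round(2),s["finger_gap"],"tool x yaw",np.degrees(np.arctan2(R[1,0],R[0,0])))
r=np.array([617.8,-156.5,0])+3*np.array([.34,-.94,0])
for h in(160,125): print(h,(R.T@(r+[0,0,h+8]-s["eef_pos"])).round(1))
E
```

```text
1.8 [-0.10718908  0.34113158 -0.1972303 ] [-0.03 -0.14  1.46 -0.    1.82 -0.37] 0.00521154999161259 tool x yaw 109.64299305080951
160 [-202.8   39.    62.4]
125 [-202.8   39.    97.4]
```

Scaled: -203 mm / 500 = -0.406, -180 mm / 500 = -0.36.

>>> {"name": "pendant", "arguments": {
  "segments": [
    {"pos": [-0.06, 0.012, 0], "jaw": 0},
    {"pos": [-0.16, 0.03, 0.02], "jaw": 0},
    {"pos": [-0.27, 0.052, 0.05], "jaw": 0},
    {"pos": [-0.36, 0.07, 0.09], "jaw": 0},
    {"pos": [-0.406, 0.078, 0.13], "jaw": 0},
    {"pos": [-0.406, 0.078, 0.17], "jaw": 0},
    {"pos": [-0.406, 0.078, 0.19], "jaw": 0},
    {"pos": [-0.406, 0.078, 0.19], "jaw": 0}
  ]
}}

```text
clock: 2.8
eef_pos: [618.4, -155.6, 135.1]
ee_rot: [[-0.341, 0.94, -0.001], [0.94, 0.341, 0.001], [0.001, -0.001, -1.0]]
wrist_force: [0.6, -0.1, 1.0]
finger_gap: 0.001
finger_force: 0.0
```

```bash
python3 - <<'E'
from h import *
s=manip.read_state(); print(s["clock"],s["eef_pos"].round(1),s["wrist_force"].round(2))
w=manip.read_camera("wrist"); cv2.imwrite("pics/w1.png",w["frame"])
c=manip.read_camera("scene"); cv2.imwrite("pics/s1.png",cv2.resize(c["frame"][120:260,220:400],None,fx=4,fy=4,interpolation=cv2.INTER_CUBIC))
E
```

```text
2.8 [ 618.4 -155.6  135.1] [ 0.57 -0.15  1.05]
```

View pics/s1.png

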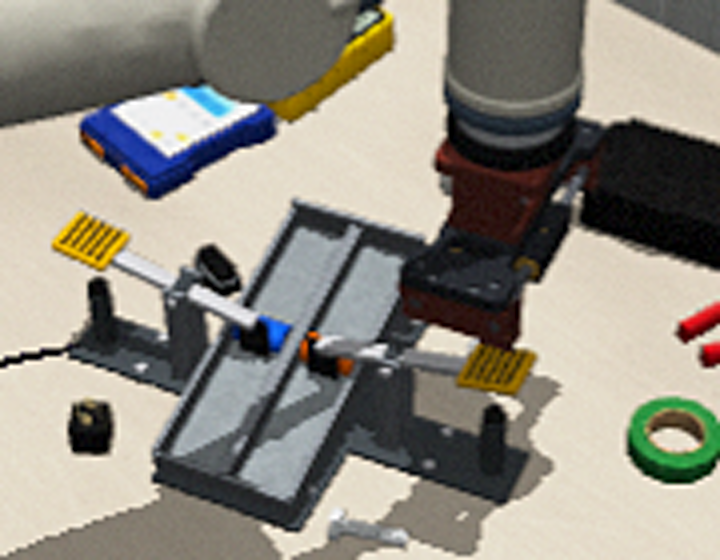

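View pics/w1.png

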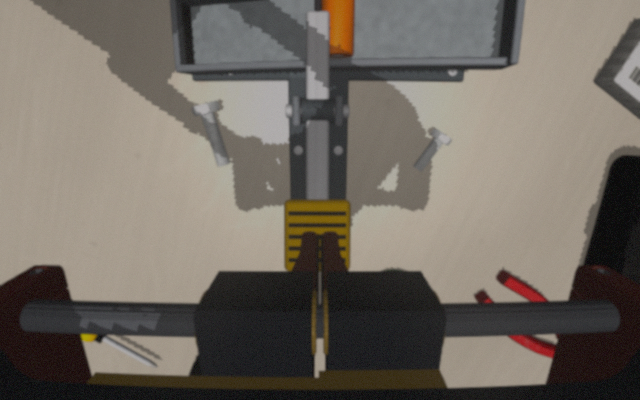

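The wrist view shows the closed fingertips at about (322,240), over the yellow paddle (columns 285–350, rows 200–270) and centred across it. I'll check the position along the lever by casting the paddle corners.

```bash
python3 - <<'E'
from h import *
s=manip.read_state(); w=manip.read_camera("wrist"); T=w["tool_from_camera"]; R=s["ee_rot"]
c=dict(w,position=s["eef_pos"]+R@T[:3,3],orientation=R@T[:3,:3])
u=np.array([-.34,.94,0]);v=np.array([.94,.34,0]);t=s["eef_pos"]
for p in((318,201),(287,203),(349,203),(287,269),(349,269)):
    d=onplane(c,p,105)-t; print(p,"feeder y,x from TCP",(d@u).round(1),(d@v).round(1))
E
```

```text
(318, 201) feeder y,x from TCP 20.5 -0.9
(287, 203) feeder y,x from TCP 19.3 -19.2
(349, 203) feeder y,x from TCP 19.3 17.4
(287, 269) feeder y,x from TCP -24.0 -20.4
(349, 269) feeder y,x from TCP -23.9 18.6
```

The paddle centre is within 2–3 mm of the tool, so I press gently from here, shifted 4 mm outward.

Scaled: 45 mm / 500 = 0.09, 40 mm / 500 = 0.08.

>>> {"name": "pendant", "arguments": {
  "segments": [
    {"pos": [-0.008, 0, 0.016], "jaw": 0},
    {"pos": [-0.008, 0, 0.032], "jaw": 0},
    {"pos": [-0.008, 0, 0.044], "jaw": 0},
    {"pos": [-0.008, 0, 0.056], "jaw": 0},
    {"pos": [-0.008, 0, 0.068], "jaw": 0},
    {"pos": [-0.008, 0, 0.08], "jaw": 0},
    {"pos": [-0.008, 0, 0.09], "jaw": 0},
    {"pos": [-0.008, 0, 0.09], "jaw": 0}
  ]
}}

```text
clock: 3.95
eef_pos: [620.5, -160.9, 90.5]
ee_rot: [[-0.34, 0.94, 0.0], [0.94, 0.34, -0.0], [-0.001, 0.0, -1.0]]
wrist_force: [2.5, -5.1, 3.6]
finger_gap: 0.006
finger_force: 2.4
```

```bash
python3 - <<'E'
from h import *
c=manip.read_camera("scene"); t=manip.read_camera("top")
for n,f,r in(("top",t["frame"],(230,150,385,260)),("scene",c["frame"],(265,180,345,255))): print(n,[(b[0].round(1).tolist(),b[1]) for b in blobs(f,*COL["orange"],r,6)])
cv2.imwrite("pics/s2.png",cv2.resize(c["frame"][140:260,220:380],None,fx=4,fy=4,interpolation=cv2.INTER_CUBIC))
E
```

```text
top [([316.0, 212.3], 65)]
scene [([298.3, 213.7], 92)]
```

View pics/s2.png

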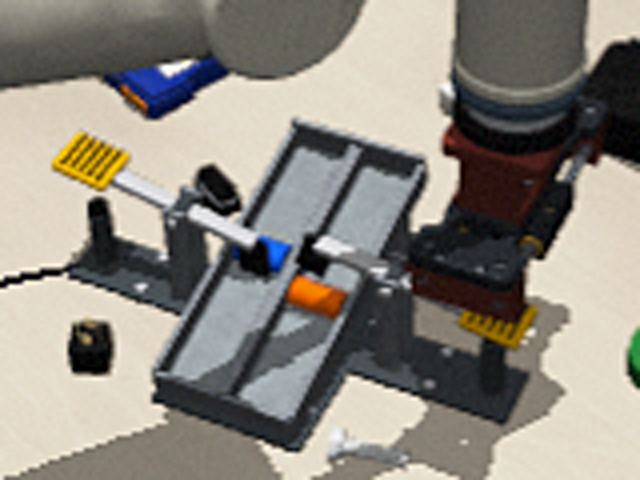

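The gate is up, and the orange roller at crop (317,297) is past it and rolling. I'll hold the paddle down.

>>> {"name": "pendant", "arguments": {
  "segments": [
    {"jaw": 0},
    {"jaw": 0},
    {"jaw": 0},
    {"jaw": 0},
    {"jaw": 0},
    {"jaw": 0},
    {"jaw": 0},
    {"jaw": 0},
    {"jaw": 0},
    {"jaw": 0}
  ]
}}

```text
clock: 5.3
eef_pos: [620.5, -160.7, 90.7]
ee_rot: [[-0.34, 0.94, 0.0], [0.94, 0.34, -0.0], [-0.0, 0.0, -1.0]]
wrist_force: [2.0, -4.5, 4.8]
finger_gap: 0.006
finger_force: 2.5
```

```bash
python3 - <<'E'
from h import *
o=(np.array([617.8,-156.5,0])+[512.5,135.1,0])/2; y=np.array([-.34,.94,0]);x=np.array([.94,.34,0])
for k in range(2):
    t=manip.read_camera("top")
    for n in("orange","blue"):
        b=blobs(t["frame"],*COL[n],(270,190,345,260),8)
        for q,a in b:
            d=onplane(t,q,42 if n=="orange" else 60)-o; print(n,q.round(1),a,(d@x).round(1),(d@y).round(1))
E
```

```text
blue [295.7 205.4] 75 14.3 23.9
blue [295.7 205.4] 75 14.3 23.9
```

```bash
python3 - <<'E'
from h import *
t=manip.read_camera("top"); c=manip.read_camera("scene")
print([(b[0].round(1).tolist(),b[1]) for b in blobs(t["frame"],(3,120,30),(20,255,255),(230,150,385,270),6)])
print([(b[0].round(1).tolist(),b[1]) for b in blobs(c["frame"],(3,120,30),(20,255,255),(240,180,345,270),6)])
a=cv2.resize(t["frame"][150:260,230:390],None,fx=3.6,fy=2.7*4/3,interpolation=cv2.INTER_CUBIC)
b=cv2.resize(c["frame"][140:260,220:380],None,fx=2.4,fy=2.4*396/288/1.0,interpolation=cv2.INTER_CUBIC)
a=cv2.resize(a,(400,275)); b=cv2.resize(b,(400,275)); cv2.imwrite("pics/m3.png",np.vstack([a,b]))
E
```

```text
[([369.7, 186.3], 103)]
[([339.7, 186.1], 127), ([243.1, 185.2], 16), ([334.6, 213.4], 143), ([285.3, 237.6], 99)]
```

View pics/m3.png

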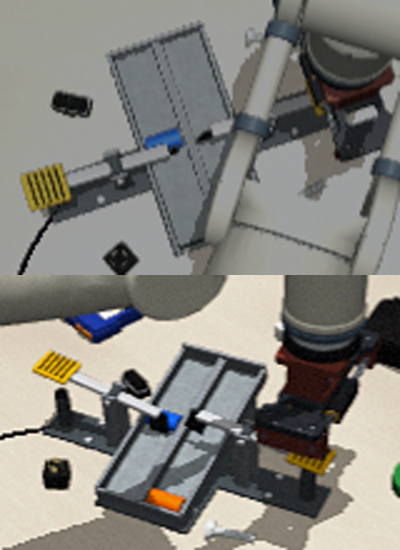

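The arm hides the lip in the top view. In the scene view the orange roller is at the lip, full-frame (285,238), and blue is still behind its shut gate. I'll ease the paddle up, then go clear and verify.

>>> {"name": "pendant", "arguments": {
  "segments": [
    {"pos": [0, 0, -0.01], "jaw": 0},
    {"pos": [0, 0, -0.022], "jaw": 0},
    {"pos": [0, 0, -0.034], "jaw": 0},
    {"pos": [0, 0, -0.046], "jaw": 0},
    {"pos": [0, 0, -0.058], "jaw": 0},
    {"pos": [0, 0, -0.076], "jaw": 0},
    {"pos": [0, 0, -0.11], "jaw": 0},
    {"pos": [0, 0, -0.16], "jaw": 0},
    {"pos": [0, 0, -0.22], "jaw": 0},
    {"pos": [0, 0, -0.25], "jaw": 0},
    {"pos": [0, 0, -0.25], "jaw": 0}
  ]
}}

```text
clock: 6.88
eef_pos: [620.9, -160.9, 217.4]
ee_rot: [[-0.34, 0.94, 0.003], [0.94, 0.34, -0.001], [-0.002, 0.002, -1.0]]
wrist_force: [-0.1, -0.3, -1.5]
finger_gap: 0.005
finger_force: 0.0
```

>>> {"name": "pendant", "arguments": {
  "segments": [
    {"pos": [-0.03, 0.06, 0], "jaw": 0},
    {"pos": [-0.06, 0.14, -0.02], "jaw": 0},
    {"pos": [-0.1, 0.22, -0.04], "jaw": 0},
    {"pos": [-0.13, 0.28, -0.04], "jaw": 0},
    {"pos": [-0.14, 0.3, -0.04], "jaw": 0},
    {"pos": [-0.14, 0.3, -0.04], "jaw": 0}
  ]
}}

```text
clock: 7.62
eef_pos: [785.7, -175.5, 231.7]
ee_rot: [[-0.34, 0.94, -0.004], [0.94, 0.34, 0.001], [0.003, -0.004, -1.0]]
wrist_force: [0.6, -0.1, 0.1]
finger_gap: 0.006
finger_force: 0.0
```

```bash
python3 - <<'E'
from h import *
t=manip.read_camera("top"); c=manip.read_camera("scene")
o=(np.array([617.8,-156.5,0])+[512.5,135.1,0])/2; y=np.array([-.34,.94,0]);x=np.array([.94,.34,0])
for n,im,r in(("orange",c,(265,185,320,255)),("orange",t,(280,180,345,260)),("blue",t,(280,190,345,260))):
    for q,a in blobs(im["frame"],*COL[n],r,8):
        d=onplane(im,q,36 if n=="orange" else 60)-o; print(n,q.round(1),a,(d@x).round(1),(d@y).round(1))
print("paddle scene",[(b[0].round(1).tolist(),b[1]) for b in blobs(c["frame"],*COL["yellow"],(325,195,365,240))])
a=cv2.resize(t["frame"][150:260,230:390],(400,275)); b=cv2.resize(c["frame"][140:260,220:380],(400,300)); cv2.imwrite("pics/m4.png",np.vstack([a,b]))
E
```

```text
orange [285.5 237.6] 90 -91.9 -26.7
blue [295.7 205.4] 75 14.3 23.9
paddle scene [([343.6, 211.9], 179)]
```

View pics/m4.png

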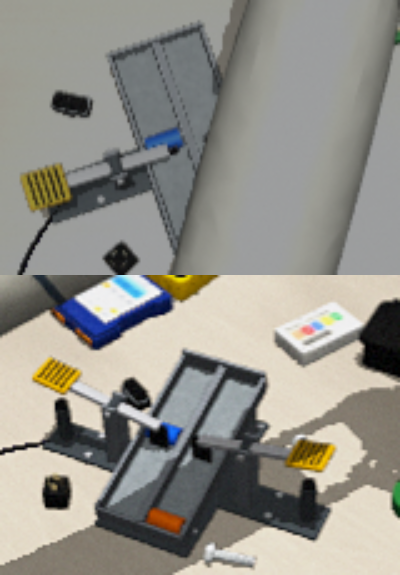

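The orange roller is at the lip, at feeder x ≈ -88 mm and y ≈ -27 mm. The right paddle is back at its shut pixel (343.6, 211.9), blue hasn't moved, and the robot is clear.

```bash
python3 -c "
from plant import manip
print(manip.sign_off())"
```

```text
the job is handed in; nothing more can be done
None
```

The orange roller is out and resting at the front lip, the right-hand gate is shut again, the blue roller stayed behind its gate, and the job was handed in at about 7.7 s with the arm clear.

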